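# Nest the payload parts

## Robot

A 7-joint arm with a two-finger parallel gripper is mounted at the origin on the work surface. World frame = base frame: x ahead of the robot, y to its left, z up, the work surface at z = 0. Lengths are in m, angles in rad, forces in N, time in s.
With the tool pointing down it reaches from about 0.4 to 0.875 m from the base axis. Payload 4.4 kg.
Tool frame: the origin (TCP) lies on the centre line of the jaws, within the pads' length; the fingertips stand 19 mm ahead of it and the grasp point (between the pads) is the TCP (manip.finger_overhang is the distance from the TCP to the fingertips, in m); z points along the fingers, y is the direction in which the jaws open and shut (so a half turn about z gives the same grasp; the last joint's range is limited). The gripper opens to 85 mm and grips with 20 to 120 N. Pads are 22 mm wide; open, the fingers measure 114 mm over their backs; the gripper's body (76 mm by 85 mm) begins 54 mm behind the grasp point. The pads swing forward as they close: fully open they stand 13 mm farther back than shut.
Start: joints at [1.102, 0.628, 0.038, 1.517, -0.027, 0.996, -0.02], TCP at [0.255, -0.598, 0.25] pointing down, gripper open.
Joint ranges: [-3.06, 3.06], [-0.37, 2.12], [-1.25, 1.32], [0.18, 2.47], [-1.1, 4.24], [0.23, 1.98], [-2.94, 2.94]. Speed limits (rad/s): [2.57, 2.57, 3.14, 3.14, 3.14, 3.14, 3.14].

## Interface

Orientations are given as a rotation vector (axis times angle).
In Python, from bench import manip gives the robot as it stands. Calls block until the motion is done:
- manip.move_to(position, orientation): joint-space move of the TCP to a pose.
- manip.move_straight(position, attitude=None, v=0.15): straight line of the TCP; attitude=None keeps the orientation; v is the mean speed in m/s.
- manip.set_joints(angles): joint-space move.
- manip.let_go() and manip.close_gripper(force=None): open the fingers fully, or close them until they stop; force is the grip in N (None keeps the last).
- manip.pause(seconds).
- manip.inverse_kinematics(position, orientation): joint angles nearest the present ones, or None.
- manip.read_state(): the state.
- manip.camera(name): name is "side" or "top"; returns a dict with "pixels" (384x512x3 uint8, red, green, blue), "camera_matrix" (3x3 intrinsics, pixels), "k1" (the pictures are not rectified: a ray, as slopes to the right and down, at radius r is drawn at 1 + k1 r^2 times it, then the intrinsics apply), "world_to_cam" (4x4, takes a point from world to camera coordinates). Camera axes: x right, y up, looking along -z (the intrinsics and any distortion apply to the point x, -y, -z); pixel columns grow to the right and rows downward; lengths in m; the calibration is good to about 2 mm. A picture is of the moment at which its call begins. There is no depth.
A pose or a line that the arm cannot do raises manip.PlanningError and nothing moves.
- manip.hand_in(): hands the job in, once; it reports no verdict.
Trained networks look in the newest picture that a camera, given by its name, has taken for a name from the list of things; names that differ only in an ending like _2 or _b are one class to them, and where a whole thing is asked for, a point or a joint stands for the part that bears it (a point fixed in the world has none). Each returns a list of dicts, best first, with "score" (0 to 1); they miss things now and then, are a little off and sometimes report something else, mostly with a low value. They report only what shows in the picture. A call takes as long as a camera call. They do not tell look-alikes from the thing itself.
- manip.search_frame(camera, target): "position" ([x, y, z] in m, in world coordinates, good to about 4 mm: the middle of the surface that is visible of it).
- manip.landmark_of(camera, target): "position" ([x, y, z] in m, in world coordinates, good to about 4 mm: a listed point, or the origin of a listed thing).
The state is a dict: "time_s": time; "joint_pos": joint angles; "qd": joint speeds; "effort": joint torques, N m; "tool_pos": TCP position; "ee_rot": TCP orientation; "contact_force": force on the tool from outside, world axes, zero at the start; "ft_torque": the same for the moment, N m; "opening": finger opening in m.
Only numpy, scipy, OpenCV 4.12 (cv2) and the standard library are available. Lean on these libraries where they do the work, as an engineer would, in place of code of your own. Each camera call takes 0.05 s, during which the arm holds its last target. There are 200 camera calls.

## Task

Put the four loose aluminium payload parts away: set each one upright in the black nest block whose pocket matches the shape and size of its foot, seated flat on the pocket floor, and let go. Keep the parts upright all the way, and leave the multimeter and the tape roll where they are.

Things in the scene. Friction and masses are not known exactly. Their poses are not given: they have to be found in the camera images.
- lens_mid (a point): Lens barrel, bare aluminium with a black band and a lens in its top: a round foot 60 mm across and 8 mm high carries an upright round barrel 54 mm across; 60 mm tall overall. The fatter of the two round parts. Loose, about 0.35 kg. The point is at its centre, 30 mm above its underside; z is up along its axis.
- prism_mid (a point): Prism mount, square aluminium cage round a glass block: a square foot 50 x 50 mm, 8 mm high, carries a square cage 44 x 44 mm; 60 mm tall overall. Loose, about 0.30 kg. The point is at its centre, 30 mm above its underside; x and y are square to its sides, z up.
- sensor_mid (a point): Sensor head, bare aluminium with a narrow black band and a black dot on top: a round foot 40 mm across and 8 mm high carries an upright round body 34 mm across; 60 mm tall overall. The thinner of the two round parts. Loose, about 0.16 kg. The point is at its centre, 30 mm above its underside; z is up along its axis.
- lug_mid (a point): Lifting lug, bare aluminium: an oblong foot 90 mm (x) x 34 mm (y), 10 mm high, with an upright eye plate on its middle, 60 mm wide (x), 12 mm thick (y) and 66 mm high, solid but for a square eye 20 mm wide between 52 and 68 mm above the underside; 76 mm tall overall. Pinch it across the 12 mm thickness. Loose, about 0.25 kg. The point is on its middle, 38 mm above its underside; x runs along the foot, y across the plate, z up.
- lens_pocket (a point): Black nest block fixed to the bench, 124 mm (x) x 96 mm (y) x 8 mm high, with a round pocket 76 mm across (the larger round one), for the lens barrel; the pocket is 5 mm deep, its floor white and 3 mm above the bench, 8 mm of room on each side of the part's foot. The point is at the middle of the pocket floor; x along the block's long side, z up.
- prism_pocket (a point): Black nest block fixed to the bench, 124 mm (x) x 96 mm (y) x 8 mm high, with a square pocket 66 x 66 mm, sides along x and y, for the prism mount; the pocket is 5 mm deep, its floor white and 3 mm above the bench, 8 mm of room on each side of the part's foot. The point is at the middle of the pocket floor; x along the block's long side, z up.
- sensor_pocket (a point): Black nest block fixed to the bench, 124 mm (x) x 96 mm (y) x 8 mm high, with a round pocket 56 mm across (the smaller round one), for the sensor head; the pocket is 5 mm deep, its floor white and 3 mm above the bench, 8 mm of room on each side of the part's foot. The point is at the middle of the pocket floor; x along the block's long side, z up.
- lug_pocket (a point): Black nest block fixed to the bench, 124 mm (x) x 96 mm (y) x 8 mm high, with an oblong pocket 106 mm (x) x 50 mm (y), for the lifting lug; the pocket is 5 mm deep, its floor white and 3 mm above the bench, 8 mm of room on each side of the part's foot. The point is at the middle of the pocket floor; x along the block's long side, z up.
- meter_mid (a point): Bystander: red hand-held multimeter lying flat, 180 x 84 mm and 38 mm high (its dial knob stands to 49 mm), loose; the point is at the middle of its case, 19 mm above the bench. To be left alone.
- tape_mid (a point): Bystander: roll of amber tape lying flat, a ring 90 mm across with a 72 mm hole, 24 mm high, loose; the point is at the ring's centre, 12 mm up. To be left alone.
Not all that is in view belongs to the job. What is shaped like the part that bears lens_mid but red or turquoise is not meant.

How it is judged:
At the end, for the whole second after the job is handed in: Each part stands upright (within 0.08 rad) on the floor of its own pocket (its underside less than 2 mm above the floor, its centre within 13 mm of the pocket's, which every part seated in its pocket meets), at rest and released (horizontal distance between lens_mid and lens_pocket below 0.013 m and z of lens_mid in the frame of lens_pocket below 0.032 m and angle between each of lens_mid, prism_mid, sensor_mid, lug_mid's own z axis and vertical below 0.08 rad and linear speed of each of lens, prism, sensor, lug below 0.02 m/s and angular speed of each of lens, prism, sensor, lug below 0.2 rad/s and contact force between the fingers and lens below 0.05 N and horizontal distance between prism_mid and prism_pocket below 0.013 m and z of prism_mid in the frame of prism_pocket below 0.032 m and contact force between the fingers and prism below 0.05 N and horizontal distance between sensor_mid and sensor_pocket below 0.013 m and z of sensor_mid in the frame of sensor_pocket below 0.032 m and contact force between the fingers and sensor below 0.05 N and horizontal distance between lug_mid and lug_pocket below 0.013 m and z of lug_mid in the frame of lug_pocket below 0.04 m and contact force between the fingers and lug below 0.05 N); the robot touches nothing.
It fails at once if one of the four parts is tipped over (leans more than 35 degrees) (angle between any of lens_mid, prism_mid, sensor_mid, lug_mid's own z axis and vertical above 0.61 rad).
It fails at once if the multimeter is shifted by more than 25 mm (distance of meter_mid from where it was at the start of the episode above 0.025 m).
It fails at once if the tape roll is shifted by more than 25 mm (distance of tape_mid from where it was at the start of the episode above 0.025 m).
It also fails if it takes over 99 s, if anything falls off the work surface, if the arm or the gripper's body presses on something with over 40 N, if the wrist force passes 120 N, or if a joint passes its speed limit or range.

## Working session

There is one attempt and no reset: what is moved stays moved. The work goes in short steps, each a Python script; the robot and the scene stay as the last script left them, time stands still between calls to the robot, and variables do not carry over. Pictures are saved under pics/ and viewed, about 12 in all and at most 16, crops included, and the job is handed in when it is done.

```bash
mkdir -p pics; ls; python3 - <<'E'
from bench import manip
import cv2
for c in("side","top"):
    d=manip.camera(c); cv2.imwrite(f"pics/{c}0.png",cv2.resize(d["pixels"][:,:,::-1],(800,600),interpolation=cv2.INTER_CUBIC))
    import numpy as np
    print(c,d["camera_matrix"].round(1).tolist(),d["k1"],d["world_to_cam"].round(3).tolist())
    for t in "lens_mid prism_mid sensor_mid lug_mid lens_pocket prism_pocket sensor_pocket lug_pocket meter_mid tape_mid".split():
        print(t,[(np.round(r["position"],3).tolist(),round(r["score"],2)) for r in manip.landmark_of(c,t)])
s=manip.read_state();print(s["time_s"],s["ee_rot"],s["opening"])
E
```

```text
pics
side [[404.0, 0.0, 256.0], [0.0, 404.0, 194.0], [0.0, 0.0, 1.0]] -0.08155138801853208 [[-0.943, -0.332, 0.003, 0.447], [0.225, -0.632, 0.742, -0.138], [-0.244, 0.7, 0.671, -0.988], [0.0, 0.0, 0.0, 1.0]]
lens_mid [([0.577, 0.416, 0.029], 0.85), ([0.388, 0.136, 0.032], 0.68), ([0.314, 0.37, 0.03], 0.62)]
prism_mid [([0.478, 0.083, 0.03], 0.78)]
sensor_mid [([0.471, -0.243, 0.032], 0.63)]
lug_mid [([0.477, -0.071, 0.039], 0.97)]
lens_pocket [([0.633, 0.076, 0.005], 0.74)]
prism_pocket [([0.619, -0.094, 0.004], 0.79)]
sensor_pocket [([0.645, 0.267, 0.004], 0.85)]
lug_pocket [([0.637, -0.253, 0.004], 0.56)]
meter_mid [([0.558, -0.43, 0.02], 0.61), ([0.446, 0.434, 0.013], 0.48)]
tape_mid [([0.448, 0.434, 0.015], 0.85)]
top [[499.3, 0.0, 255.7], [0.0, 499.3, 196.6], [0.0, 0.0, 1.0]] -0.17013222829050323 [[-0.004, -1.0, -0.0, 0.01], [0.981, -0.004, 0.192, -0.473], [-0.192, 0.001, 0.981, -1.345], [0.0, 0.0, 0.0, 1.0]]
lens_mid [([0.384, 0.135, 0.038], 0.96), ([0.583, 0.418, 0.028], 0.84), ([0.312, 0.375, 0.031], 0.82), ([0.466, 0.239, 0.033], 0.68)]
prism_mid [([0.475, 0.084, 0.03], 0.92)]
sensor_mid [([0.466, -0.241, 0.031], 0.64)]
lug_mid [([0.48, -0.076, 0.039], 0.65)]
lens_pocket [([0.63, 0.074, -0.002], 0.74), ([0.481, 0.083, 0.033], 0.71)]
prism_pocket [([0.619, -0.095, 0.006], 0.95)]
sensor_pocket []
lug_pocket [([0.642, -0.254, 0.006], 0.88), ([0.56, -0.432, 0.015], 0.37)]
meter_mid [([0.558, -0.43, 0.018], 0.84)]
tape_mid [([0.445, 0.434, 0.011], 0.75)]
1.1 [3.07806815e+00 6.28363195e-01 7.13277843e-05] 0.08531798886154043
```

View pics/top0.png

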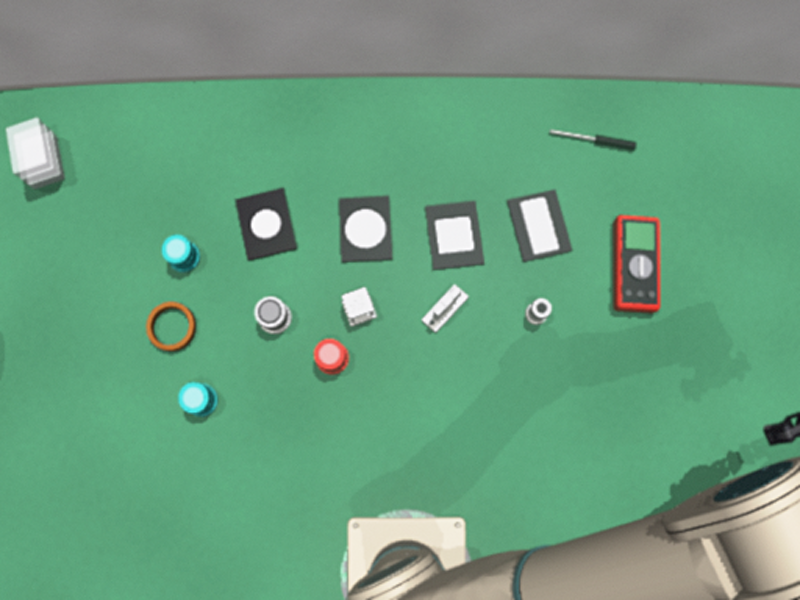

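View pics/side0.png

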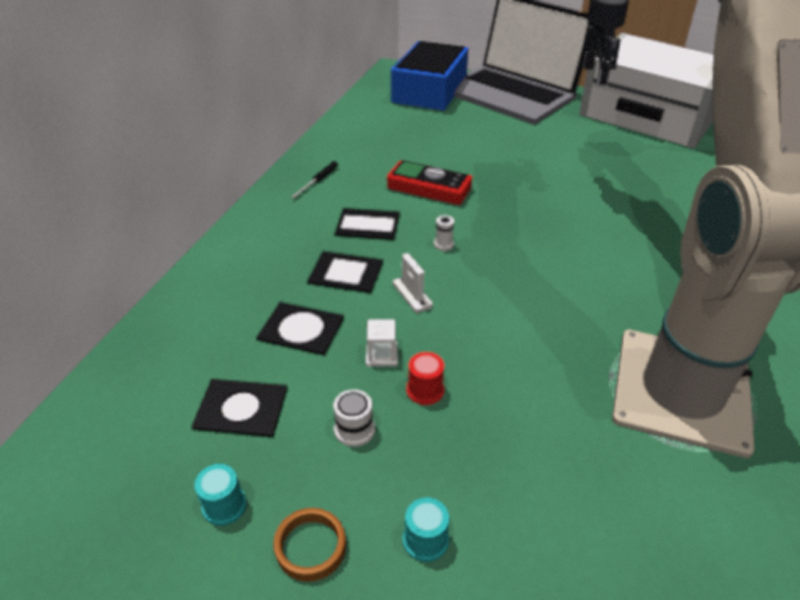

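The lens_mid candidates in the top view are turquoise (180,252), turquoise (197,399), red (330,356) and bare aluminium with a dark ring (270,315). Only the last fits the description, at about (0.466, 0.239). Next I'll fit silhouettes in both cameras and check the fit in an enlarged crop.

```bash
cat > h.py <<'E'
from bench import manip
import numpy as np, cv2
from scipy.optimize import minimize
U=4
def proj(d,P):
    P=np.atleast_2d(P); c=P@d["world_to_cam"][:3,:3].T+d["world_to_cam"][:3,3]
    s=c[:,:2]*[1,-1]/-c[:,2:]; s=s*(1+d["k1"]*(s**2).sum(1,keepdims=True))
    K=d["camera_matrix"]; return s*[K[0,0],K[1,1]]+[K[0,2],K[1,2]]
def box(a,b,z0,z1): return np.array([[x,y,z] for x in(-a/2,a/2) for y in(-b/2,b/2) for z in(z0,z1)])
def cyl(D,z0,z1):
    t=np.linspace(0,2*np.pi,48,False); return np.array([[D/2*np.cos(u),D/2*np.sin(u),z] for u in t for z in(z0,z1)])
M=dict(lens=[cyl(.06,0,.008),cyl(.054,0,.06)],prism=[box(.05,.05,0,.008),box(.044,.044,0,.06)],
 sensor=[cyl(.04,0,.008),cyl(.034,0,.06)],lug=[box(.09,.034,0,.01),box(.06,.012,0,.076)],block=[box(.124,.096,0,.008)])
def place(P,q): c,s=np.cos(q[2]),np.sin(q[2]); return P@np.array([[c,s,0],[-s,c,0],[0,0,1]])+[q[0],q[1],q[3] if len(q)>3 else 0]
def hulls(d,m,q): return [cv2.convexHull((proj(d,place(P,q))*U+(U-1)/2).astype(np.float32)) for P in M[m]]
def mask(d):
    im=cv2.resize(d["pixels"],None,fx=U,fy=U,interpolation=cv2.INTER_LINEAR).astype(int)
    r,g,b=im[...,0],im[...,1],im[...,2]; return ((g-np.maximum(r,b))<0.17*g+4)
def fit(ds,m,q0,z=0.,yaw=True):
    R=.085 if m in("block","lug") else .055
    ms=[]
    for d in ds:
        c=proj(d,[q0[0],q0[1],.02])[0]*U; rr=np.linalg.norm(proj(d,[q0[0],q0[1]+R,.02])[0]*U-c)
        k=mask(d); w=np.zeros(k.shape,np.uint8); cv2.circle(w,tuple(int(v) for v in c),int(rr),1,-1)
        ms.append((k,w>0))
    def cost(v):
        t=0
        for d,(k,w) in zip(ds,ms):
            o=np.zeros(k.shape,np.uint8)
            for h in hulls(d,m,(v[0],v[1],v[2] if yaw else 0,z)): cv2.fillConvexPoly(o,np.int32(np.round(h*16)),1,cv2.LINE_8,4)
            t+=((o>0)!=k)[w].mean()
        return t
    best=None
    for y in (np.arange(-1.5,1.5,.5) if yaw else [0]):
        s=np.array([[q0[0],q0[1],y]]*4)+np.array([[0,0,0],[.006,0,0],[0,.006,0],[0,0,.25]])
        r=minimize(cost,s[0],method="Nelder-Mead",options=dict(initial_simplex=s,maxfev=70,xatol=2e-4,fatol=1e-4))
        if best is None or r.fun<best.fun: best=r
    return best.x,best.fun
E
cat > m.py <<'E'
from h import *
import json
ds=[manip.camera(c) for c in("top","side")]
G=dict(lens=("lens",.466,.239),prism=("prism",.476,.083),sensor=("sensor",.468,-.242),lug=("lug",.478,-.074),
 Blens=("block",.631,.075),Bprism=("block",.619,-.095),Bsensor=("block",.645,.267),Blug=("block",.64,-.253))
ims=[cv2.resize(d["pixels"][:,:,::-1],None,fx=U,fy=U,interpolation=cv2.INTER_CUBIC) for d in ds]; out={}
for n,(m,x,y) in G.items():
    v,f=fit(ds,m,(x,y),yaw=m in("prism","lug","block")); out[n]=v.tolist(); print(n,v.round(4),round(f,4))
    for i,d in zip(ims,ds):
        for h in hulls(d,m,v): cv2.polylines(i,[np.int32(h)],True,(0,0,255),1)
json.dump(out,open("fit.json","w"))
t=ims[0][450:900,550:1550]; s=ims[1][500:1200,450:1200]
cv2.imwrite("pics/f_top.png",cv2.resize(t,(800,360))); cv2.imwrite("pics/f_side.png",cv2.resize(s,(640,597)))
E
time python3 m.py
```

```text
lens [0.4633 0.24   0.1569] 0.1165
prism [ 0.4775  0.0852 -1.351 ] 0.1415
sensor [ 0.4677 -0.2408  0.1272] 0.1032
lug [ 0.4777 -0.0739 -0.7   ] 0.1005
Blens [0.633  0.073  0.0531] 0.0503
Bprism [ 0.6204 -0.0937  0.1138] 0.0911
Bsensor [0.6425 0.2616 0.2396] 0.0449
Blug [ 0.6394 -0.2553  0.2178] 0.0524
real	0m30.377s
user	0m27.600s
sys	0m1.179s
```

View pics/f_top.png

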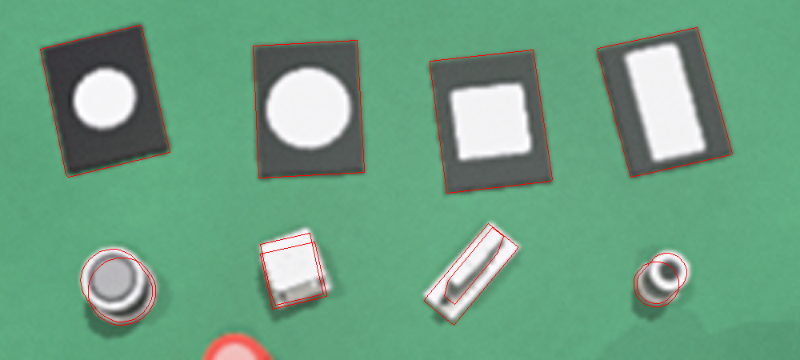

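View pics/f_side.png

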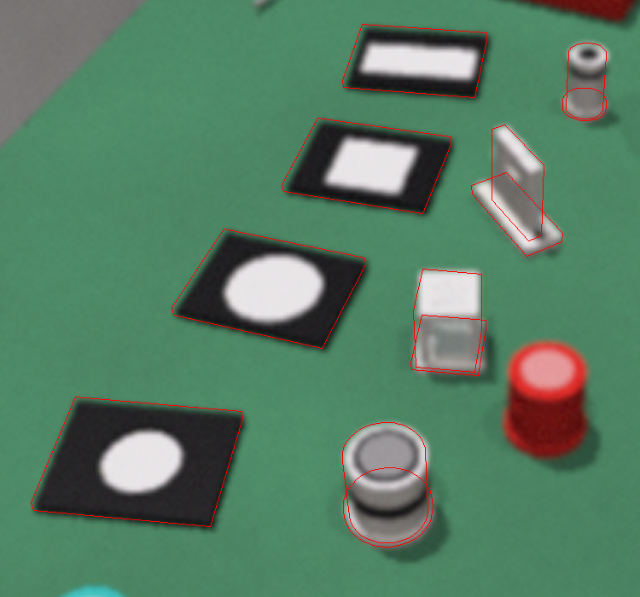

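The crop shows the silhouettes matching all four parts and blocks. The lens is the bare barrel at (118,285), with the red look-alike at (235,350). Next step is the sensor head.

```bash
cat > g.py <<'E'
from h import *
import json
from scipy.spatial.transform import Rotation as Ro
F=json.load(open("fit.json"))
def ori(phi): return (Ro.from_euler("z",phi)*Ro.from_euler("x",np.pi)).as_rotvec()
def st(msg=""):
    s=manip.read_state(); print(msg,"t%.1f"%s["time_s"],np.round(s["tool_pos"],4),"op %.4f"%s["opening"],"F",np.round(s["contact_force"],1)); return s
def pick(p,phi,zg,force=40):
    q=np.array(manip.read_state()["joint_pos"]); c=[]
    for f in (phi,phi+np.pi,phi-np.pi):
        j=manip.inverse_kinematics([p[0],p[1],.2],ori(f))
        if j is not None: c.append((np.abs(np.array(j)-q).max(),f))
    phi=min(c)[1]; print("phi",phi,"dq",min(c)[0])
    manip.move_to([p[0],p[1],.2],ori(phi))
    manip.move_straight([p[0],p[1],zg],v=.12)
    st("down"); manip.close_gripper(force); st("shut")
    manip.move_straight([p[0],p[1],.13],v=.12); st("up"); return phi
def put(p,phi,zg):
    manip.move_straight([p[0],p[1],.13],ori(phi),v=.18)
    manip.move_straight([p[0],p[1],zg+.010],v=.12); f0=st("near")["contact_force"][2]
    for dz in(.006,.0045,.0035,.003):
        manip.move_straight([p[0],p[1],zg+dz],v=.02); f=manip.read_state()["contact_force"][2]
        if abs(f-f0)>2: print("touch",dz); break
    st("placed"); manip.let_go()
    manip.move_straight([p[0],p[1],.2],v=.15); st("clear")
def snap(name,x,y):
    o=[]
    for c in("top","side"):
        d=manip.camera(c); u=proj(d,[x,y,.03])[0].astype(int); u=np.clip(u,[60,45],[451,338])
        o.append(cv2.resize(d["pixels"][u[1]-45:u[1]+45,u[0]-50:u[0]+50,::-1],(400,360),interpolation=cv2.INTER_CUBIC))
    cv2.imwrite(f"pics/{name}.png",np.hstack(o))
E
python3 - <<'E'
from g import *
p=F["sensor"]; phi=pick(p,.4,.036); snap("s1",p[0],p[1])
E
```

```text
phi 0.4 dq 0.7076811053216187
down t4.3 [ 0.4681 -0.241   0.0366] op 0.0855 F [ 0.1 -0.4 -0.4]
shut t4.8 [ 0.4679 -0.2409  0.0363] op 0.0331 F [-0.8  1.3  5.5]
up t5.7 [ 0.4672 -0.2406  0.1294] op 0.0330 F [ 0.3  0.7 -1. ]
```

View pics/s1.png

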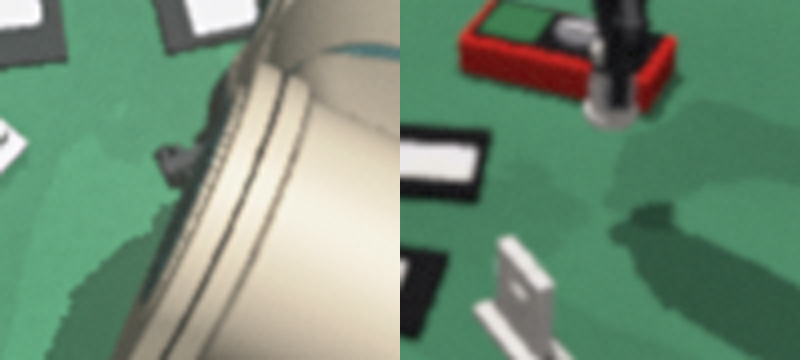

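The side crop shows the sensor held upright, its foot at (610,110) clear of the bench. I'll carry it to the small round pocket.

```bash
python3 - <<'E'
from g import *
p=F["Bsensor"]; put(p,.4,.036)
manip.move_to([.48,.0,.25],ori(.4)); snap("s2",p[0],p[1])
E
```

```text
near t9.8 [0.6432 0.2618 0.0467] op 0.0332 F [ 0.2  0.6 -1. ]
touch 0.003
placed t10.9 [0.6426 0.2616 0.0395] op 0.0335 F [-1.5 -1.3  3.9]
clear t12.7 [0.6418 0.2614 0.1989] op 0.0855 F [-0.7 -0.  -0.4]
```

View pics/s2.png

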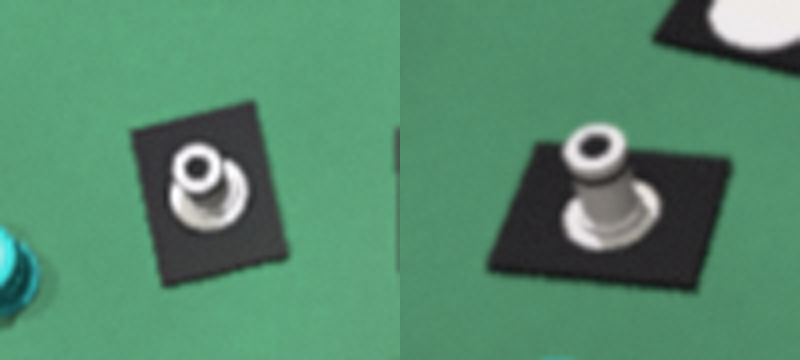

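The sensor is upright in the small round pocket, at (210,190) in the top crop and (610,215) in the side crop. Lens and prism come next.

```bash
python3 - <<'E'
from g import *
def ok(lo,hi):
    o=manip.read_state()["opening"]; assert lo<o<hi,o
phi=pick(F["lens"],.4,.036); ok(.05,.058); put(F["Blens"],phi,.036)
y=F["prism"][2]+np.pi/2
phi=pick(F["prism"],y,.036); ok(.04,.048); snap("p1",*F["Blens"][:2])
put(F["Bprism"],phi+F["Bprism"][2]-y,.036)
manip.move_to([.45,.05,.25],ori(.4)); snap("p2",.62,0)
E
```

```text
phi 0.4 dq 0.4779383999092728
down t16.4 [0.4637 0.2402 0.0366] op 0.0854 F [0.3 0.4 0.4]
shut t16.8 [0.4635 0.2402 0.0366] op 0.0528 F [-0.5 -0.9  6.8]
up t17.8 [0.4627 0.2397 0.1294] op 0.0532 F [-0.8  0.9 -3.4]
near t20.1 [0.6337 0.0732 0.0466] op 0.0529 F [ 0.6 -0.5 -2.7]
touch 0.0035
placed t20.9 [0.6332 0.073  0.0397] op 0.0530 F [-0.6 -0.2 -0.7]
clear t22.6 [0.6323 0.073  0.199 ] op 0.0853 F [-0.1  0.5 -0.9]
phi 0.21976978057648844 dq 0.414845317850532
down t24.8 [0.4779 0.0853 0.0365] op 0.0857 F [-0.8 -0.8  0.5]
shut t25.2 [0.4777 0.0853 0.0366] op 0.0456 F [-1.   0.4  5. ]
up t26.2 [0.4769 0.0852 0.1295] op 0.0456 F [-1.   0.1 -3.3]
near t28.5 [ 0.6211 -0.0938  0.0466] op 0.0459 F [ 0.3 -1.1 -1.9]
touch 0.003
placed t29.6 [ 0.6206 -0.0938  0.0397] op 0.0457 F [-1.8  0.1  5.4]
clear t31.3 [ 0.6198 -0.0935  0.1991] op 0.0854 F [-0.2  0.6  0.2]
```

View pics/p2.png

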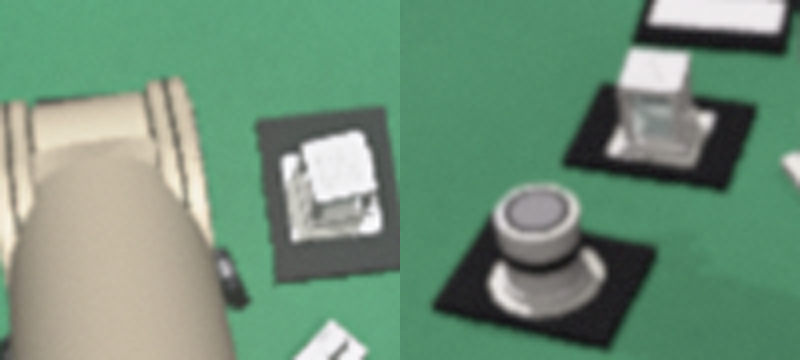

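Lens at (545,270) and prism at (660,140) in the side crop stand in their pockets. Last is the lug.

```bash
python3 - <<'E'
from g import *
y=F["lug"][2]
phi=pick(F["lug"],y,.040); o=manip.read_state()["opening"]; assert .008<o<.016,o
put(F["Blug"],phi+F["Blug"][2]-y,.040)
manip.move_to([.40,-.45,.3],ori(.4)); st("away")
ds=[manip.camera(c) for c in("top","side")]
for t in "lens prism sensor lug".split():
    b=F["B"+t]
    v,f=fit(ds,t,b[:2],z=.003,yaw=False) if 0 else (None,0)
    for c in("top","side"):
        r=[np.array(a["position"]) for a in manip.landmark_of(c,t+"_mid")]
        r=[(1000*(a-[*b[:2],.003])).round(0).tolist() for a in r if np.hypot(*(a[:2]-b[:2]))<.06]
        print(t,c,"off mm",r)
for t in("meter_mid","tape_mid"):
    print(t,[np.round(a["position"],3).tolist() for a in manip.landmark_of("top",t)[:1]])
im=[cv2.resize(ds[0]["pixels"][130:210,140:390],(800,256),interpolation=cv2.INTER_CUBIC),cv2.resize(ds[1]["pixels"][115:295,110:350],(427,320),interpolation=cv2.INTER_CUBIC)]
c=np.zeros((576,800,3),np.uint8); c[:256]=im[0]; c[256:,:427]=im[1]
cv2.imwrite("pics/end.png",c[:,:,::-1])
E
```

```text
phi -0.7000423697346196 dq 0.6111234788097288
down t34.5 [ 0.4781 -0.074   0.0405] op 0.0852 F [ 0.1  0.3 -0.5]
shut t35.1 [ 0.4778 -0.0738  0.0401] op 0.0114 F [0.5 0.2 1.3]
up t36.0 [ 0.4772 -0.0738  0.1295] op 0.0114 F [-0.1 -0.9 -1.6]
near t38.3 [ 0.64   -0.2554  0.0507] op 0.0115 F [ 1.3 -0.8 -1.3]
placed t39.4 [ 0.6395 -0.2553  0.0432] op 0.0117 F [ 0.7  0.4 -0.3]
clear t41.3 [ 0.6387 -0.255   0.1989] op 0.0854 F [ 0.8  0.7 -0.1]
away t42.6 [ 0.4015 -0.4487  0.2994] op 0.0855 F [ 0.6 -0.  -0.2]
lens top off mm [[2.0, 1.0, 35.0]]
lens side off mm [[4.0, 3.0, 29.0]]
prism top off mm [[-3.0, -3.0, 32.0]]
prism side off mm [[3.0, -2.0, 25.0]]
sensor top off mm [[-2.0, 2.0, 28.0]]
sensor side off mm [[2.0, 1.0, 30.0]]
lug top off mm [[1.0, -0.0, 40.0]]
lug side off mm [[0.0, 2.0, 39.0]]
meter_mid []
tape_mid [[0.445, 0.436, 0.011]]
```

View pics/end.png

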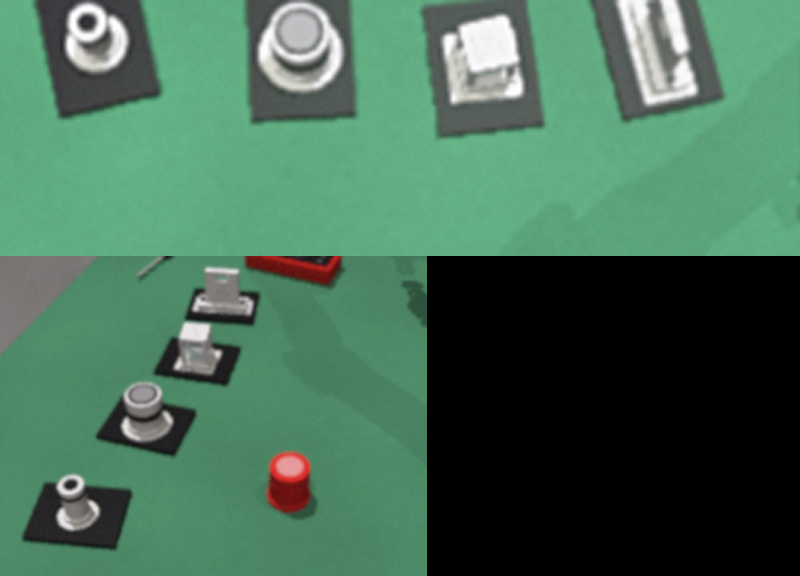

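All four parts stand upright inside their pockets. Side-view positions are sensor (77,505), lens (145,410), prism (198,350) and lug (222,290). I'm handing in.

```bash
python3 - <<'E'
from bench import manip
print(manip.hand_in(), manip.read_state()["time_s"])
E
```

```text
the job is handed in; nothing more can be done
the job is handed in; nothing more can be done
```

All four parts (sensor head, lens barrel, prism mount and lifting lug) are in their matching nest pockets, upright and released. I handed the job in at about 43 s of robot time; no verdict is reported.

- **Position:** the last network checks put every part within about 5 mm of its pocket centre, and the final picture shows all four upright inside their pockets.
- **Seating:** for the sensor and prism, a rise in tool force as I lowered them showed contact with the floor. The lens stopped on a weaker signal (about 2 N) at 3.5 mm, half a millimetre above its planned height. The lug showed no contact before release, so it may have dropped a fraction of a millimetre.
- **Network height disagreements:** the top camera put the lens at 35 mm above the pocket floor, the prism at 32 mm and the lug at 40 mm, where the limits are 32, 32 and 40 mm. The side camera gave 29, 25 and 39 mm. The networks are only good to about 4 mm, so this does not settle the seating; the picture looked seated.
- **Bystanders:** the tape roll was within 2 mm of where it started. The multimeter was not detected in the last top picture and lay only partly in the view I checked, so its position is not confirmed. I did not plan any move to touch it.

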